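# Set a board on its rotary mount to 60 degrees and lock it

## Task

Turn the tilted rotary board mount by the round knob in its middle until its graduated scale reads 60 degrees against the index line. Then lock it there: swing the crank of the cam lock beside it round to the point where the flat on the cam's nose rests squarely against the spring-loaded follower, and let go. Leave the other things on the bench where they are.

Things in the scene. Friction and masses are not known exactly. Their poses are not given: they have to be found in the camera images.
- fixture: heavy steel plate 170 x 290 x 12 mm, fixed to the bench, carrying the rotary mount and, to its left, the cam lock. Origin on the bench straight below the centre of the dial; x points away from the robot (uphill on the dial), y to the cam lock, z up. The plate spans x -85 to 85, y -80 to 210 mm. A light hangs over it. Bystanders up to 60 mm tall stand round it
- dial (a joint): rotary mount: aluminium disc 124 mm across, carrying a small board. Its face leans to the robot: the axis is 30 deg off vertical, outward (-0.5, 0, 0.866) in fixture axes. The value is the reading at the index line in rad (60 deg = 1.047). It grows counter-clockwise seen from outside; it starts at 100 to 150 deg. Friction of 0.08 N m holds it; stops at -0.1 and 3.2
- dial_zero (a point): rim end of the dial's thick 0 line, on its face, 62 mm from its centre (centre 85 mm above the bench). From it black lines run clockwise along the rim (seen from outside), one every 10 deg up to 180, longer every 30: 60 deg is the second long line after the thick one. The rest of the rim is bare. Axes as point dial_knob
- dial_knob (a point): point on the dial's axis inside the round ribbed steel knob in its middle, which clamps the board to the disc and by which the dial is turned; 28 mm above the disc's face. z along the dial's axis, outward; -y towards the thick 0 line. Knob 36 mm across, its top 40 mm above the face; the parts on the board round it reach 6 mm
- index_line (a point): the index line: inner end of a black line 20 mm long on a fixed aluminium tab at the right (fixture -y) edge of the disc, level with its face. Axes as the fixture's
- light_bar (a point): centre of the underside of the fixed inspection light over the uphill half of the dial: a grey bar 26 mm (x) by 80 mm (y) by 24 mm, 195 mm above the bench, on an arm to a 16 mm post at its far side (fixture x 74 mm, y 0, up to 219 mm). It bars a gripper that comes straight down on the knob; one in line with the dial's axis passes. Axes as the fixture's
- cam (a joint): crank and cam of the lock on an upright shaft. Value: angle turned, rad, counter-clockwise from above. Starts at 0 to 0.4, the cam's round side on the follower; at 1.90 the flat of its nose lies squarely on it. The spring pulls it into the flat from about 0.2 rad either side; past 2.3 it drops off. About 3 N at the handle turns it. At 0 the crank points 0.5 rad counter-clockwise of fixture x
- crank_handle (a point): on the axis of the upright round black crank handle, 14 mm across, 54 mm long; the point lies 34.5 mm above the crank arm and 19.5 mm below the handle's top, 141 mm above the bench. The handle does not spin on the arm; it moves on a level circle of 48 mm radius about the cam shaft
- cam_axis (a point): on the axis of the cam shaft, on top of its hub, 111 mm above the bench, 129.5 mm to the left (fixture y) of the dial's centre
- follower (a joint): steel follower with a rubber shoe, sliding along fixture -y towards the disc's rim: 0 m when the cam's round side faces it (shoe 5.5 mm clear), about 0.006 m when it rests on the flat and the shoe grips the rim
- screwdriver: bystander: screwdriver 160 mm long lying near the plate's robot side
- screw_jar: bystander: jar 44 mm across, 55 mm tall, beyond the plate
- capacitor: bystander: black capacitor 25 mm across, 42 mm tall, standing beyond the plate
- transformer: bystander: transformer 48 x 62 x 36 mm, right of the plate
- heat_sink: bystander: finned aluminium block 50 x 110 x 48 mm, left
- multimeter: bystander: hand meter 85 x 180 x 36 mm lying at the right, nearer the robot
- relay_board: bystander: circuit board 90 x 120 mm lying at the left

How it is judged:
On the way, in this order (a step that is already met when the one before it is completed fails the run):
1. the scale reads 60 degrees (within 3) at rest, with the lock still off (value of joint dial between 0.995 and 1.1 rad and velocity of joint dial between -0.05 and 0.05 rad/s and value of joint follower below 0.002 m), for 0.2 s.
2. the flat of the cam rests on the follower, the reading still 60 degrees (value of joint cam between 1.78 and 2.02 rad and value of joint follower above 0.005 m and value of joint dial between 0.995 and 1.1 rad), for 0.2 s.
At the end, for the whole second after the job is handed in: the dial reads 60 degrees within 3 (0.995 to 1.10 rad); the cam stands with its flat on the follower (1.78 to 2.02 rad), the follower advanced more than 5 mm; both at rest (all of step 2 and velocity of joint cam between -0.05 and 0.05 rad/s and velocity of joint dial between -0.05 and 0.05 rad/s); the robot touches nothing.
It fails at once if a bystander is moved more than 30 mm (distance of any of screwdriver, screw_jar, capacitor, transformer, heat_sink, multimeter, relay_board from where it was at the start of the episode above 0.03 m).
It also fails if it takes over 54 s, if anything falls off the work surface, if the arm or the gripper's body presses on something with over 40 N, if the wrist force passes 120 N, or if a joint passes its speed limit or range.

## Robot

A 6-joint arm with a two-finger parallel gripper is mounted at the origin on the work surface. World frame = base frame: x ahead of the robot, y to its left, z up, the work surface at z = 0. Lengths are in m, angles in rad, forces in N, time in s.
With the tool pointing down it reaches from about 0.35 to 0.95 m from the base axis. Payload 17.4 kg.
Tool frame: the origin (TCP) lies on the centre line of the jaws, within the pads' length; the fingertips stand robot.nose_length ahead of it and the grasp point (between the pads) lies 6 mm ahead of it (robot.nose_length is the distance from the TCP to the fingertips, in m); z points along the fingers, y is the direction in which the jaws open and shut (so a half turn about z gives the same grasp; the last joint's range is limited). The gripper opens to 93 mm and grips with 3 to 60 N. Pads are 15 mm wide; open, the fingers measure 128 mm over their backs; the gripper's body (75 mm by 188 mm) begins 65 mm behind the grasp point.
Start: joints at [-1.359, 0.116, 1.442, -0, 1.584, -0.038], TCP at [0.167, -0.654, 0.244] pointing down, gripper open.
Joint ranges: [-2.83, 2.83], [-0.83, 2.19], [0.07, 2.5], [-1.14, 4.28], [0.01, 3], [-2.97, 2.97]. Speed limits (rad/s): [1.89, 1.89, 2.22, 3.14, 3.14, 3.14].

## Interface

Orientations are given as a rotation vector (axis times angle).
In Python, from cell import monitor, viewer, job, models, robot gives the robot as it stands.
- The arm moves only by the shell command python3 -m crank 'ROWS'. ROWS is JSON, a list of rows, each an object with "delta_pos": the shift along the tool's x, y, z in m, a list of three; "rotation": the turn, a rotation vector about the tool's x, y, z in rad, a list of three; "grip": the opening, from 0 (shut) to 1 (fully open). In form: [{"delta_pos": [dx, dy, dz], "rotation": [ax, ay, az], "grip": grip}, ...]. A call has 1 to 8 rows; each row is the pose to reach, as a shift and turn from the pose commanded when the call began, along the tool's axes at that moment; what a row does not reach only later rows make up. A row lasts 1/10 s, in which the tool goes at most 50 mm and 8.59 degrees, less where a joint would pass 70% of its speed; a pose out of reach is approached as far as the arm can. A call with a gripper value outside its range is refused whole. The fingers move at their own pace and stop on an object; the grip force is fixed at half the most. Time passes only in rows, so rows that repeat a pose let the fingers close. It gives the time, the measured TCP pose, the force and the opening at its end, in the units of the state.
- monitor.get_state(): the state, without advancing time (a new reading comes with each control period).
- viewer.snapshot(name): name is "scene" or "top" or "wrist"; returns a dict with "frame" (480x640x3 uint8, red, green, blue), "range_z" (480x640 float32, m along the optical axis (not along the pixel's ray), 0 where there is no reading), "fx", "fy", "cx", "cy" (pixels), "pose" (4x4, takes a point from camera to world coordinates). Camera axes: x right, y down, z forward; pixel columns grow to the right and rows downward; lengths in m; the calibration is good to about 2 mm. A picture is of the moment at which its call begins.
- job.job_done(): hands the job in, once; it reports no verdict.
Trained networks look in a picture, given as the dict that the camera call returned (one of the last four; its "shot" number tells which), for a name from the list of things; names that differ only in an ending like _2 or _b are one class to them, and where a whole thing is asked for, a point or a joint stands for the part that bears it (a point fixed in the world has none). Each returns a list of dicts, best first, with "confidence" (0 to 1); they miss things now and then, are a little off and sometimes report something else, mostly with a low value. They report only what shows in the picture. A call takes as long as a camera call.
- models.recognise(target, picture): "location" ([column, row] in pixels, amid what is visible of it).
The state is a dict: "t": time; "joints": joint angles; "dq": joint speeds; "joint_efforts": joint torques, N m; "eef_pos": TCP position; "tcp_rot": TCP orientation; "ft_force": force on the tool from outside, world axes, zero at the start; "moment": the same for the moment, N m; "width": opening from 0.0 (shut) to 1.0 (fully open).
Only numpy, scipy, OpenCV 4.12 (cv2) and the standard library are available. Lean on these libraries where they do the work, as an engineer would, in place of code of your own. Each camera call takes 0.05 s, during which the arm holds its last target.

## Working session

There is one attempt and no reset: what is moved stays moved. The work goes in short steps, Python scripts to look and compute and a shell command to move; the robot and the scene stay as the last step left them, time stands still between calls to the robot, and variables do not carry over. Pictures are saved under pics/ and viewed, and the job is handed in when it is done.

```bash
ls; mkdir -p pics
cat > h.py <<'E'
import numpy as np, cv2
from cell import monitor, viewer, job, models, robot
def shot(name,fn):
    p=viewer.snapshot(name); cv2.imwrite('pics/'+fn,p['frame'][:,:,::-1]); return p
def w(p,u,v,z=None):
    ray=np.array([(u-p['cx'])/p['fx'],(v-p['cy'])/p['fy'],1.0]); T=np.array(p['pose'])
    if z is None:
        i,j=int(round(v)),int(round(u)); a=p['range_z'][max(0,i-1):i+2,max(0,j-1):j+2]; a=a[a>0]
        d=np.median(a) if a.size else np.nan
        return T[:3,:3]@(ray*d)+T[:3,3]
    r=T[:3,:3]@ray; return T[:3,3]+r*(z-T[2,3])/r[2]
E
python3 - <<'E'
from h import *
np.set_printoptions(precision=4,suppress=True)
print(monitor.get_state(), robot.nose_length)
for n in ('scene','top'):
    p=shot(n,n+'0.png'); print(n,p['fx'],p['cx'],p['cy']);print(np.array(p['pose']))
    for t in ['dial_zero','dial_knob','index_line','light_bar','crank_handle','cam_axis','fixture']:
        for r in models.recognise(t,p)[:2]:
            print(t,np.array(r['location']),r['confidence'],w(p,*r['location']))
E
```

```text
pics
{'t': 0.0, 'joints': array([-1.3588,  0.1165,  1.4422, -0.    ,  1.584 , -0.0378]), 'dq': array([ 0.0005,  0.    ,  0.    ,  0.0015,  0.    , -0.002 ]), 'joint_efforts': array([ -0.0048, -72.126 , -62.261 ,   0.0777,   0.0238,  -0.    ]), 'eef_pos': array([ 0.1668, -0.6539,  0.2429]), 'tcp_rot': array([-3.116 , -0.3912,  0.0002]), 'ft_force': array([-0.3025,  0.2371,  1.7363]), 'moment': array([-0.0203,  0.0034,  0.0046]), 'width': 1.002110993439862} 0.025
scene 544.6723277941409 314.2224582261958 230.92715355779873
[[-0.5541  0.5114 -0.6569  1.3319]
 [ 0.8324  0.3292 -0.4458  0.5139]
 [-0.0118 -0.7938 -0.6081  0.8964]
 [ 0.      0.      0.      1.    ]]
dial_zero [332.  256.8] 0.71 [0.5294 0.0169 0.0994]
dial_knob [328.9 256.2] 0.73 [0.5323 0.0105 0.1003]
index_line [341.9 289.7] 0.68 [0.5325 0.047  0.0152]
light_bar [343.  288.9] 0.81 [0.5263 0.0462 0.0124]
light_bar [311.8 318.6] 0.33 [0.661  0.049  0.0336]
crank_handle [369.9 281.7] 0.65 [0.5921 0.1473 0.1372]
cam_axis [371.4 283.4] 0.63 [0.5928 0.1513 0.1351]
fixture [345.8 292.8] 0.75 [0.5357 0.0595 0.0144]
top 559.1361714858754 324.1257021065662 237.8089745021084
[[-0.001  -0.9892  0.1463  0.3411]
 [-0.9999  0.0027  0.0113 -0.0243]
 [-0.0116 -0.1463 -0.9892  1.5308]
 [ 0.      0.      0.      1.    ]]
dial_zero [200.7 284.8] 0.67 [0.4376 0.3292 0.0105]
dial_zero [467.5 301.1] 0.58 [ 0.3916 -0.3872  0.0353]
dial_knob [320.9 254.8] 0.96 [ 0.5056 -0.      0.1253]
index_line [300.7 250.9] 0.9 [0.5212 0.0536 0.0803]
index_line [321.3 257.1] 0.72 [ 0.5    -0.001   0.1226]
light_bar [300.2 249.4] 0.66 [0.5249 0.0548 0.0823]
crank_handle [269.2 235.7] 0.61 [0.5578 0.1337 0.1059]
cam_axis [268.6 235. ] 0.85 [0.5596 0.1353 0.1062]
fixture [298.6 250.4] 0.93 [0.5228 0.0592 0.0786]
```

Run:
```python
import cv2
for n,(a,b,c,d) in dict(scene0=(180,380,220,460),top0=(180,320,220,400)).items():
    i=cv2.imread(f'pics/{n}.png'); j=i[a:b,c:d]
    cv2.imwrite(f'pics/{n}z.png',cv2.resize(j,None,fx=3 if n[0]=='s' else 4,fy=3 if n[0]=='s' else 4,interpolation=2))
```

```text
(no output)
```

View pics/scene0z.png

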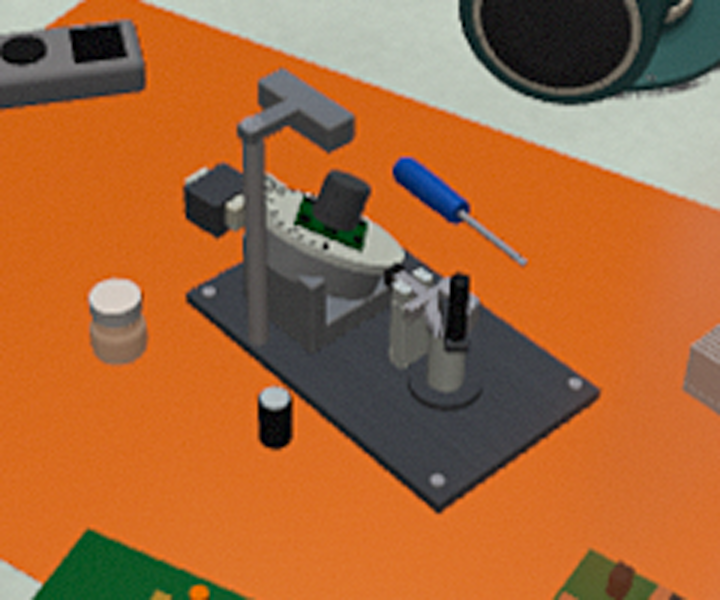

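View pics/top0z.png

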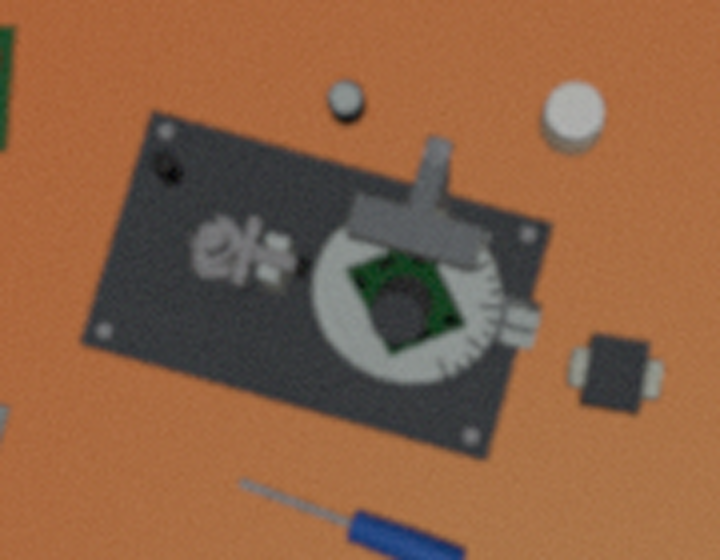

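View pics/top0.png

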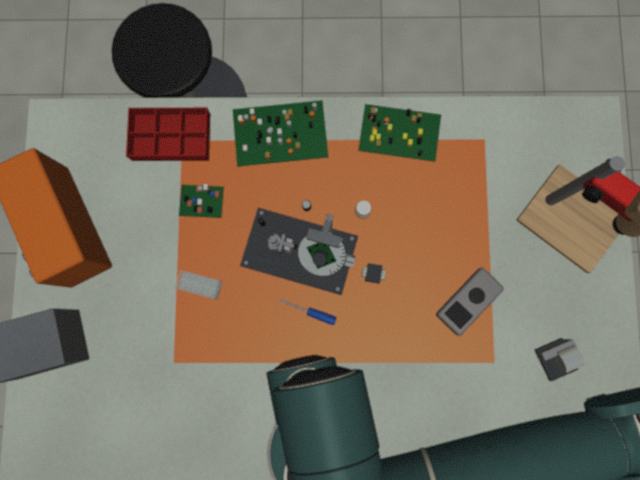

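The top view shows the plate's corners at zoom px (153,112), (550,222), (487,458) and (83,345). The knob is near (403,308), the crank handle near (167,167), and the index tab at the right, near (520,325). Next I fit the fixture pose.

```bash
cat > fix.py <<'E'
from h import *
np.set_printoptions(precision=4,suppress=True)
p=viewer.snapshot('top')
# corners from dark-plate mask
W=[]
for a,b in [(153,112),(550,222),(487,458),(83,345)]:
    W.append(w(p,220+a/4-.4,180+b/4-.4,0.012))
W=np.array(W)[:,:2]; F=np.array([[85,210],[85,-80],[-85,-80],[-85,210]])/1000
c=W-W.mean(0); f=F-F.mean(0)
ang=np.arctan2((f[:,0]*c[:,1]-f[:,1]*c[:,0]).sum(),(f*c).sum())
R=np.array([[np.cos(ang),-np.sin(ang)],[np.sin(ang),np.cos(ang)]])
o=W.mean(0)-R@F.mean(0)
print('yaw',ang,'origin',o); print('res',W-(F@R.T+o))
T=np.eye(4);T[:2,:2]=R;T[:2,3]=o
np.save('T.npy',T)
E
python3 fix.py
python3 - <<'E'
from h import *
np.set_printoptions(precision=4,suppress=True)
T=np.load('T.npy'); fw=lambda q:T[:3,:3]@np.array(q)+T[:3,3]
def proj(p,X):
    P=np.linalg.inv(np.array(p['pose']))@np.append(X,1); return p['fx']*P[0]/P[2]+p['cx'],p['fy']*P[1]/P[2]+p['cy']
n=np.array([-.5,0,.866])
for nm,(a,b,c,d) in dict(scene=(180,380,220,460),top=(180,320,220,400)).items():
    p=viewer.snapshot(nm); im=cv2.resize(p['frame'][a:b,c:d,::-1],None,fx=4,fy=4,interpolation=2)[:,:800] if nm=='top' else cv2.resize(p['frame'][a:b,c:d,::-1],None,fx=3,fy=3,interpolation=2)
    s=4 if nm=='top' else 3
    im=im.copy()
    C=np.array([0,0,.085])
    pts=dict(knobtop=C+n*.04,cam=[0,.1295,.111],light=[0,0,.195],postt=[.074,0,.219],ce=C)
    for k,q in pts.items():
        u,v=proj(p,fw(q)); cv2.drawMarker(im,(int((u-c+.5)*s),int((v-a+.5)*s)),(0,0,255),0,10); 
    th=np.linspace(0,2*np.pi,60); ex=np.array([.866,0,.5]); ey=np.array([0,1,0])
    for t in th:
        u,v=proj(p,fw(C+.062*(np.cos(t)*ex+np.sin(t)*ey))); cv2.circle(im,(int((u-c+.5)*s),int((v-a+.5)*s)),1,(255,0,255),-1)
        u,v=proj(p,fw([.048*np.cos(t),.1295+.048*np.sin(t),.1605])); cv2.circle(im,(int((u-c+.5)*s),int((v-a+.5)*s)),1,(0,255,255),-1)
    cv2.imwrite(f'pics/ov_{nm}.png',im)
print(fw([0,0,.085]),fw([0,.1295,.141]), monitor.get_state()['t'])
p=viewer.snapshot('top')
print('handle',w(p,220+167/4-.4,180+165/4-.4,.1605), w(p,261,221))
E
```

```text
yaw -0.2737897661516309 origin [ 0.5136 -0.0006]
res [[-0.0013 -0.0018]
 [-0.0008  0.0031]
 [ 0.0016  0.0013]
 [ 0.0005 -0.0026]]
[ 0.5136 -0.0006  0.085 ] [0.5486 0.124  0.141 ] 0.95
handle [0.587  0.1478 0.1605] [0.587  0.1489 0.1581]
```

View pics/ov_top.png

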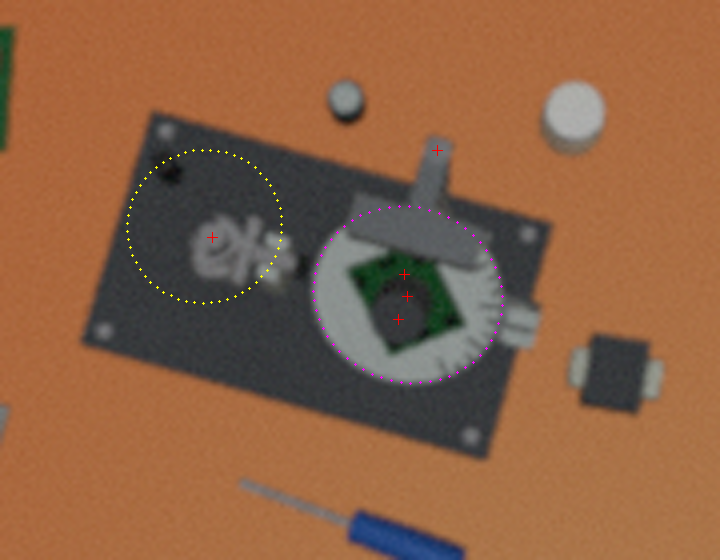

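View pics/ov_scene.png

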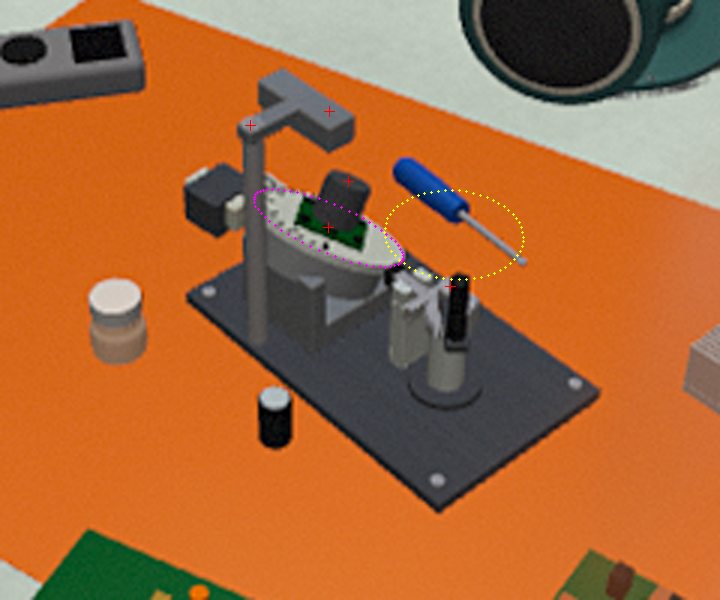

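```bash
cat > go.py <<'E'
from h import *
from scipy.spatial.transform import Rotation as Ro
np.set_printoptions(precision=4,suppress=True)
T=np.load('T.npy'); RF=T[:3,:3]; 
C=np.array([0,0,.085]); n=np.array([-.5,0,.75**.5])
fw=lambda q:RF@np.array(q)+T[:3,3]
def dialpose(s,a,off=(0,0)):   # TCP at s above face along axis; a deg ccw about n
    z=-n; y=-np.array([0,1.,0]); x=np.cross(y,z)
    R=np.stack([x,y,z],1); R=Ro.from_rotvec(n*np.radians(a)).as_matrix()@R
    return fw(C+n*s+off[0]*np.array([.75**.5,0,.5])+off[1]*np.array([0,1.,0])), RF@R
def rel(p,R):
    st=monitor.get_state(); R0=Ro.from_rotvec(st['tcp_rot']).as_matrix()
    print('t',st['t'],'delta',R0.T@(p-st['eef_pos']),'rot',Ro.from_matrix(R0.T@R).as_rotvec(),'tgt',p)
E
python3 -c "
from go import *
rel(*dialpose(.22,30)); rel(*dialpose(.22,0))"
```

```text
t 1.0 delta [ 0.4023 -0.6024 -0.0319] rot [-0.2618  0.4535  0.    ] tgt [0.4077 0.0291 0.2755]
t 1.0 delta [ 0.4023 -0.6024 -0.0319] rot [-0.1371  0.5115  0.5115] tgt [0.4077 0.0291 0.2755]
```

```bash
python3 -m crank '[{"delta_pos":[0.402,-0.602,-0.032],"rotation":[-0.262,0.4535,0],"grip":1},{"delta_pos":[0.402,-0.602,-0.032],"rotation":[-0.262,0.4535,0],"grip":1},{"delta_pos":[0.402,-0.602,-0.032],"rotation":[-0.262,0.4535,0],"grip":1},{"delta_pos":[0.402,-0.602,-0.032],"rotation":[-0.262,0.4535,0],"grip":1},{"delta_pos":[0.402,-0.602,-0.032],"rotation":[-0.262,0.4535,0],"grip":1},{"delta_pos":[0.402,-0.602,-0.032],"rotation":[-0.262,0.4535,0],"grip":1},{"delta_pos":[0.402,-0.602,-0.032],"rotation":[-0.262,0.4535,0],"grip":1},{"delta_pos":[0.402,-0.602,-0.032],"rotation":[-0.262,0.4535,0],"grip":1}]'; python3 -c "
from go import *
rel(*dialpose(.22,30)); print(monitor.get_state()['joints'])"
```

```text
t: 1.8
eef_pos: [0.2986, -0.2783, 0.2614]
tcp_rot: [2.831, 0.353, 0.706]
ft_force: [0.8, -0.3, 1.2]
width: 1.002
t 1.8 delta [ 0.185  -0.269  -0.0017] rot [ 0.0017 -0.0003 -0.0012] tgt [0.4077 0.0291 0.2755]
[-1.057  -0.8115  2.176   0.3659  1.3988  0.272 ]
```

```bash
python3 -m crank '[{"delta_pos":[0.185,-0.269,0.02],"rotation":[0,0,0],"grip":1},{"delta_pos":[0.185,-0.269,0.02],"rotation":[0,0,0],"grip":1},{"delta_pos":[0.185,-0.269,0.02],"rotation":[0,0,0],"grip":1},{"delta_pos":[0.185,-0.269,0.02],"rotation":[0,0,0],"grip":1},{"delta_pos":[0.185,-0.269,0.02],"rotation":[0,0,0],"grip":1},{"delta_pos":[0.185,-0.269,0.02],"rotation":[0,0,0],"grip":1},{"delta_pos":[0.185,-0.269,0.02],"rotation":[0,0,0],"grip":1},{"delta_pos":[0.185,-0.269,0.02],"rotation":[0,0,0],"grip":1}]'; python3 -c "
from go import *
rel(*dialpose(.20,30)); print(monitor.get_state()['joints'])
shot('wrist','w1.png')"
```

```text
t: 2.6
eef_pos: [0.4181, -0.0107, 0.2581]
tcp_rot: [2.833, 0.356, 0.703]
ft_force: [0.8, -1.1, 0.3]
width: 0.996
t 2.6 delta [ 0.0097 -0.0354 -0.0055] rot [-0.0004  0.0014 -0.    ] tgt [0.4173 0.0264 0.2582]
[ 0.0046 -0.8278  2.1883 -0.144   1.2787  1.3317]
```

View pics/w1.png

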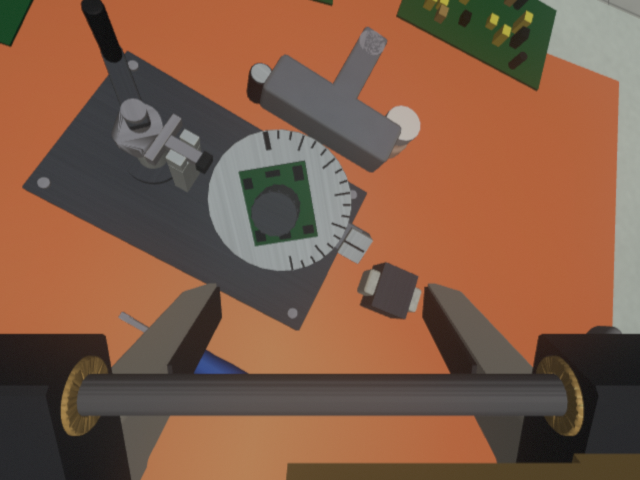

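The wrist view shows the dial well: the thick 0 line is at about (267,141), the scale runs clockwise to about (291,262), and the index line is near (355,243). I'll rectify the face into a polar strip to read it.

```bash
cat > dial.py <<'E'
from go import *
ex=np.array([.75**.5,0,.5]); ey=np.array([0,1.,0])
def proj(p,X):
    P=np.linalg.inv(np.array(p['pose']))@np.vstack([np.array(X).T,np.ones(len(X))]); return p['fx']*P[0]/P[2]+p['cx'],p['fy']*P[1]/P[2]+p['cy']
def rect(p,fn,S=5):  # rectified face view: up=uphill, left=+y ; S px/mm, 160mm
    N=160*S; g=(np.arange(N)-N/2)/S/1000
    X,Y=np.meshgrid(-g,-g) # cols -> y, rows -> x
    P=C+Y.reshape(-1,1)*ex+X.reshape(-1,1)*ey
    u,v=proj(p,P@RF.T+T[:3,3])
    im=cv2.remap(p['frame'][:,:,::-1].copy(),u.reshape(N,N).astype('f4'),v.reshape(N,N).astype('f4'),cv2.INTER_CUBIC)
    cv2.imwrite(fn,im); return im
E
python3 - <<'E'
from dial import *
p=viewer.snapshot('wrist'); im=rect(p,'pics/r1.png',S=3.75)
for t in ['dial_zero','index_line','dial_knob','crank_handle','cam_axis']:
    for r in models.recognise(t,p)[:2]: print(t,r['location'],r['confidence'],w(p,*r['location']), (w(p,*r['location'])-T[:3,3])@RF)
E
```

```text
Traceback (most recent call last):
  File "dial.py", line 10, in rect
    im=cv2.remap(p['frame'][:,:,::-1].copy(),u.reshape(N,N).astype('f4'),v.reshape(N,N).astype('f4'),cv2.INTER_CUBIC)
                                             ~~~~~~~~~^^^^^
TypeError: 'float' object cannot be interpreted as an integer
```

```bash
sed -i 's/N=160\*S;/N=int(160*S);/' dial.py
python3 - <<'E'
from dial import *
p=viewer.snapshot('wrist'); im=rect(p,'pics/r1.png',S=3.75)
for t in ['dial_zero','index_line','dial_knob','crank_handle','cam_axis']:
    for r in models.recognise(t,p)[:2]: print(t,r['location'],r['confidence'],w(p,*r['location']), (w(p,*r['location'])-T[:3,3])@RF)
E
```

```text
dial_zero [285.7, 201.2] 0.96 [0.5047 0.0035 0.1259] [-0.0097  0.0016  0.1259]
index_line [234.1, 172.9] 0.56 [0.5289 0.047  0.0863] [0.0018 0.05   0.0863]
dial_knob [282.2, 199.5] 0.79 [0.5052 0.0064 0.1261] [-0.01    0.0045  0.1261]
crank_handle [128.8, 97.1] 0.82 [0.5584 0.1357 0.107 ] [0.0063 0.1434 0.107 ]
cam_axis [133.6, 93.8] 0.84 [0.5621 0.1332 0.1071] [0.0105 0.1419 0.1071]
```

View pics/r1.png

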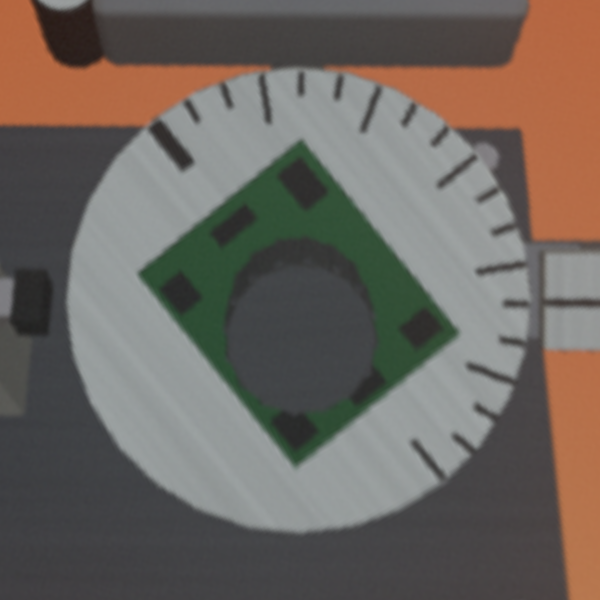

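The disc fits my model to about 0.3 mm. The scale reads about 129.2° (120 line 9° above the index, 180 line 51° below it), so it needs about -69°. Before going in I check the light bar's position and line up.

Run:
```python
from dial import *
p=viewer.snapshot('wrist')
for u,v in [(270,100),(320,125),(370,150),(372,167),(300,70),(395,140)]:
    q=(w(p,u,v)-T[:3,3])@RF; d=q-C; print((u,v),q,'perp',d@ex,'axial',d@n)
rel(*dialpose(.15,30)); rel(*dialpose(.034,30))
```

```text
(270, 100) [0.012  0.0303 0.2122] perp 0.07395470788594359 axial 0.10417795505540524
(320, 125) [ 0.0122 -0.0001  0.2164] perp 0.07625043040770388 axial 0.10771427979567609
(370, 150) [ 0.0137 -0.031   0.2184] perp 0.07853883935625754 axial 0.10871647314609528
(372, 167) [ 0.1191 -0.0778  0.0018] perp 0.06154020709813205 axial -0.13161047193613049
(300, 70) [0.0332 0.0238 0.2192] perp 0.0958437677828062 axial 0.09958653215197667
(395, 140) [ 0.135  -0.0782  0.0494] perp 0.09916995503372608 axial -0.09833028805642528
t 3.05 delta [ 0.0107 -0.0383  0.0439] rot [ 0.0006  0.0032 -0.0025] tgt [0.4414 0.0196 0.2149]
t 3.05 delta [ 0.011  -0.0383  0.1599] rot [ 0.0006  0.0032 -0.0025] tgt [0.4972 0.0039 0.1144]
```

Run:
```python
from dial import *
p=viewer.snapshot('wrist'); st=monitor.get_state(); R0=Ro.from_rotvec(st['tcp_rot']).as_matrix()
print('cam in tool',R0.T@(np.array(p['pose'])[:3,3]-st['eef_pos']))
rel(*dialpose(.14,20))
```

```text
cam in tool [ 0.0803  0.0006 -0.1412]
t 3.1 delta [ 0.0107 -0.0381  0.0539] rot [0.0007 0.0032 0.1722] tgt [0.4462 0.0183 0.2062]
```

```bash
python3 -m crank '[{"delta_pos":[0.0107,-0.038,0.02],"rotation":[0,0.003,0.172],"grip":1},{"delta_pos":[0.0107,-0.038,0.054],"rotation":[0,0.003,0.172],"grip":1},{"delta_pos":[0.0107,-0.038,0.054],"rotation":[0,0.003,0.172],"grip":1},{"delta_pos":[0.0107,-0.038,0.054],"rotation":[0,0.003,0.172],"grip":1}]'; python3 -c "
from dial import *
rel(*dialpose(.034,20));p=shot('wrist','w2.png')"
```

```text
t: 3.5
eef_pos: [0.4461, 0.0189, 0.206]
tcp_rot: [2.888, 0.113, 0.735]
ft_force: [-0.1, 1.0, 0.4]
width: 1.001
t 3.5 delta [0.0003 0.0006 0.106 ] rot [0.     0.0013 0.0031] tgt [0.4972 0.0039 0.1144]
```

View pics/w2.png

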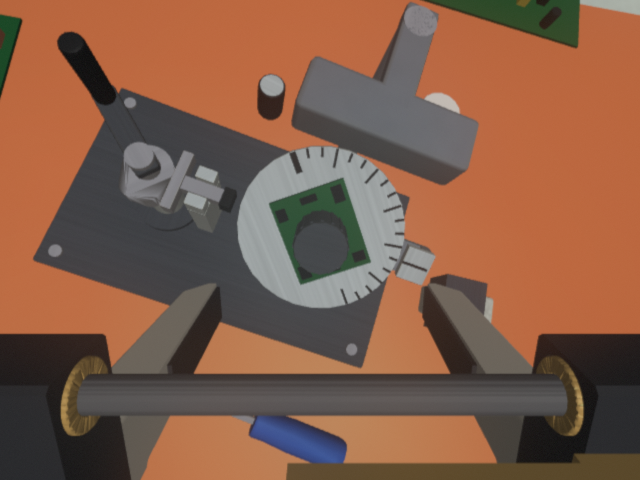

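The knob is centred between the fingers, at column 321. I descend and grip.

```bash
python3 -m crank '[{"delta_pos":[0,0,0.04],"rotation":[0,0,0],"grip":1},{"delta_pos":[0,0,0.075],"rotation":[0,0,0],"grip":1},{"delta_pos":[0,0,0.1],"rotation":[0,0,0],"grip":1},{"delta_pos":[0,0,0.106],"rotation":[0,0,0],"grip":1},{"delta_pos":[0,0,0.106],"rotation":[0,0,0],"grip":1}]' ; python3 -c "
from dial import *
rel(*dialpose(.034,20)); print(monitor.get_state()['moment'])"
```

```text
t: 4.05
eef_pos: [0.4974, 0.0047, 0.1152]
tcp_rot: [2.888, 0.112, 0.737]
ft_force: [0.5, -0.2, 0.4]
width: 1.002
t 4.05 delta [-0.0006  0.0006  0.0007] rot [ 0.0001 -0.0002  0.0021] tgt [0.4972 0.0039 0.1144]
[ 0.0777  0.1901 -0.0559]
```

```bash
python3 -m crank '[{"delta_pos":[0,0.0006,0],"rotation":[0,0,0],"grip":0.3},{"delta_pos":[0,0.0006,0],"rotation":[0,0,0],"grip":0.3},{"delta_pos":[0,0.0006,0],"rotation":[0,0,0],"grip":0.3},{"delta_pos":[0,0.0006,0],"rotation":[0,0,0],"grip":0.3},{"delta_pos":[0,0.0006,0],"rotation":[0,0,0],"grip":0.3},{"delta_pos":[0,0.0006,0],"rotation":[0,0,0],"grip":0.3}]'
```

```text
t: 4.65
eef_pos: [0.4973, 0.0048, 0.1146]
tcp_rot: [2.888, 0.113, 0.738]
ft_force: [0.4, 0.7, -0.2]
width: 0.532
```

```bash
python3 -m crank '[{"delta_pos":[0,0,0],"rotation":[0,0,0],"grip":0.3},{"delta_pos":[0,0,0],"rotation":[0,0,0],"grip":0.3},{"delta_pos":[0,0,0],"rotation":[0,0,0],"grip":0.2},{"delta_pos":[0,0,0],"rotation":[0,0,0],"grip":0.2}]'
```

```text
t: 5.05
eef_pos: [0.4973, 0.0053, 0.1143]
tcp_rot: [2.889, 0.113, 0.737]
ft_force: [-1.3, 7.7, 0.2]
width: 0.379
```

```bash
python3 -m crank '[{"delta_pos":[0,0,0],"rotation":[0,0,0.08],"grip":0.2},{"delta_pos":[0,0,0],"rotation":[0,0,0.17],"grip":0.2},{"delta_pos":[0,0,0],"rotation":[0,0,0.26],"grip":0.2},{"delta_pos":[0,0,0],"rotation":[0,0,0.35],"grip":0.2},{"delta_pos":[0,0,0],"rotation":[0,0,0.44],"grip":0.2},{"delta_pos":[0,0,0],"rotation":[0,0,0.53],"grip":0.2},{"delta_pos":[0,0,0],"rotation":[0,0,0.61],"grip":0.2},{"delta_pos":[0,0,0],"rotation":[0,0,0.61],"grip":0.2}]'
python3 - <<'E'
from dial import *
rel(*dialpose(.034,-15)); p=shot('wrist','w3.png'); rect(p,'pics/r3.png',3.75)
E
```

```text
t: 5.85
eef_pos: [0.4973, 0.0055, 0.1143]
tcp_rot: [2.926, -0.802, 0.812]
ft_force: [-0.4, 9.6, -0.6]
width: 0.38
t 5.85 delta [0.0007 0.0013 0.    ] rot [-0.0021  0.0009  0.0002] tgt [0.4972 0.0039 0.1144]
```

View pics/w3.png

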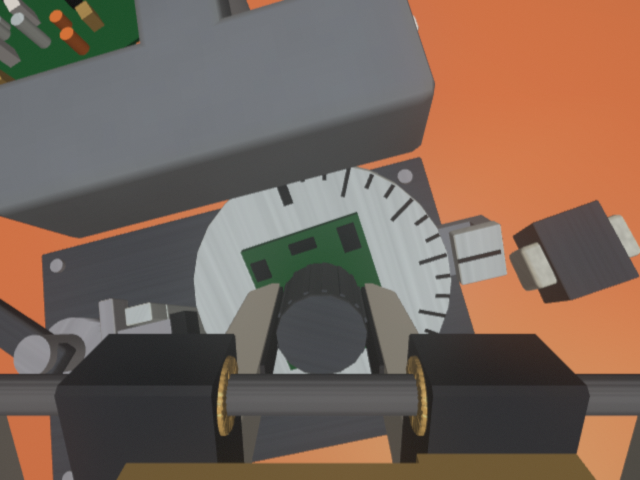

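View pics/r3.png

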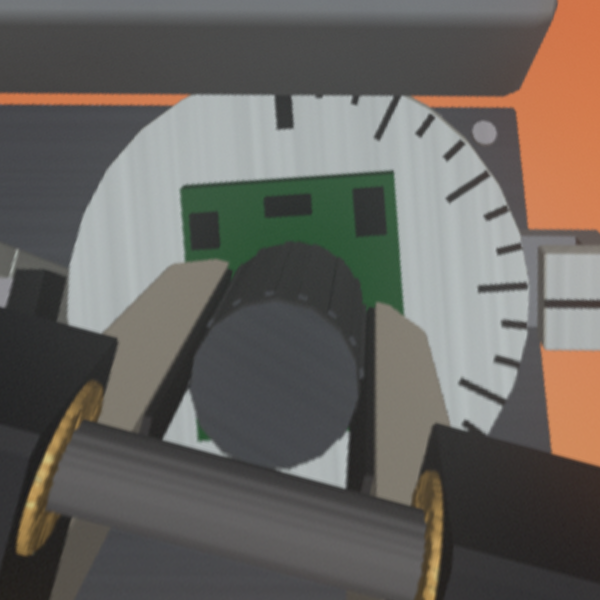

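It turned 35° without slipping and now reads about 93.7° (90 line 3.3° above the index). I open, swing back and regrip.

```bash
python3 -m crank '[{"delta_pos":[0,0,0],"rotation":[0,0,0],"grip":0.7},{"delta_pos":[0,0,0],"rotation":[0,0,0],"grip":0.7},{"delta_pos":[0,0,0],"rotation":[0,0,0],"grip":0.7},{"delta_pos":[0,0,0],"rotation":[0,0,0],"grip":0.7},{"delta_pos":[0,0,0],"rotation":[0,0,0],"grip":0.7}]'
python3 - <<'E'
from dial import *
rel(*dialpose(.034,20))
E
```

```text
t: 6.4
eef_pos: [0.4973, 0.0047, 0.1144]
tcp_rot: [2.925, -0.797, 0.812]
ft_force: [0.0, 0.0, 0.1]
width: 0.699
t 6.4 delta [0.0003 0.0006 0.0001] rot [-0.0006 -0.0002 -0.6074] tgt [0.4972 0.0039 0.1144]
```

```bash
python3 -m crank '[{"delta_pos":[0,-0.001,0],"rotation":[0,0,-0.12],"grip":0.7},{"delta_pos":[0,-0.001,0],"rotation":[0,0,-0.24],"grip":0.7},{"delta_pos":[0,-0.001,0],"rotation":[0,0,-0.36],"grip":0.7},{"delta_pos":[0,-0.001,0],"rotation":[0,0,-0.48],"grip":0.7},{"delta_pos":[0,-0.001,0],"rotation":[0,0,-0.607],"grip":0.7},{"delta_pos":[0,-0.001,0],"rotation":[0,0,-0.607],"grip":0.7}]'
python3 -m crank '[{"delta_pos":[0,0,0],"rotation":[0,0,0],"grip":0.2},{"delta_pos":[0,0,0],"rotation":[0,0,0],"grip":0.2},{"delta_pos":[0,0,0],"rotation":[0,0,0],"grip":0.2},{"delta_pos":[0,0,0],"rotation":[0,0,0],"grip":0.2},{"delta_pos":[0,0,0],"rotation":[0,0,0],"grip":0.2},{"delta_pos":[0,0,0],"rotation":[0,0,0],"grip":0.2}]'
python3 - <<'E'
from dial import *
rel(*dialpose(.034,-13.8)); p=shot('wrist','w4.png'); rect(p,'pics/r4.png',3.75)
E
```

```text
t: 7.0
eef_pos: [0.4978, 0.0055, 0.1146]
tcp_rot: [2.888, 0.112, 0.737]
ft_force: [0.1, 0.1, -0.2]
width: 0.701
t: 7.6
eef_pos: [0.4978, 0.0055, 0.1146]
tcp_rot: [2.889, 0.108, 0.738]
ft_force: [-1.1, -1.2, 0.7]
width: 0.384
t 7.6 delta [-0.0007  0.0015  0.0001] rot [-0.0004 -0.0002  0.5892] tgt [0.4972 0.0039 0.1144]
```

View pics/r4.png

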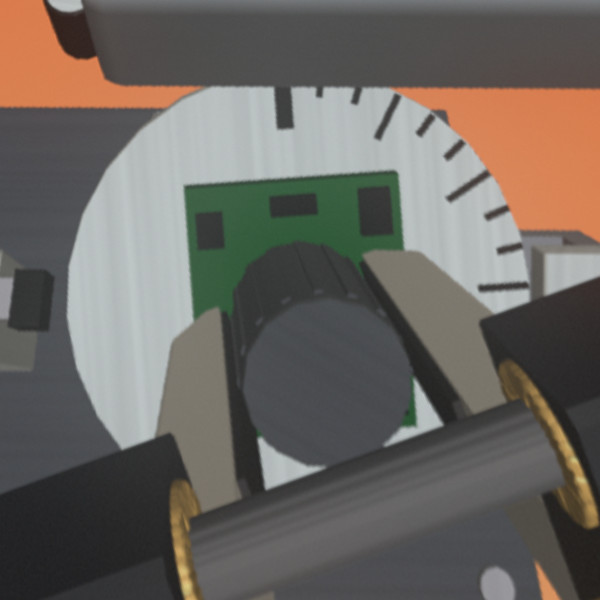

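```bash
python3 -m crank '[{"delta_pos":[0,0,0],"rotation":[0,0,0.08],"grip":0.2},{"delta_pos":[0,0,0],"rotation":[0,0,0.17],"grip":0.2},{"delta_pos":[0,0,0],"rotation":[0,0,0.26],"grip":0.2},{"delta_pos":[0,0,0],"rotation":[0,0,0.35],"grip":0.2},{"delta_pos":[0,0,0],"rotation":[0,0,0.44],"grip":0.2},{"delta_pos":[0,0,0],"rotation":[0,0,0.53],"grip":0.2},{"delta_pos":[0,0,0],"rotation":[0,0,0.59],"grip":0.2},{"delta_pos":[0,0,0],"rotation":[0,0,0.59],"grip":0.2}]'
python3 - <<'E'
from dial import *
rel(*dialpose(.034,-13.8)); p=shot('wrist','w5.png'); rect(p,'pics/r5.png',3.75)
E
```

```text
t: 8.45
eef_pos: [0.4977, 0.0053, 0.1146]
tcp_rot: [2.926, -0.773, 0.811]
ft_force: [-0.9, -5.4, 1.7]
width: 0.379
t 8.45 delta [0.0002 0.0014 0.0001] rot [-0.     -0.0001 -0.0015] tgt [0.4972 0.0039 0.1144]
```

View pics/r5.png

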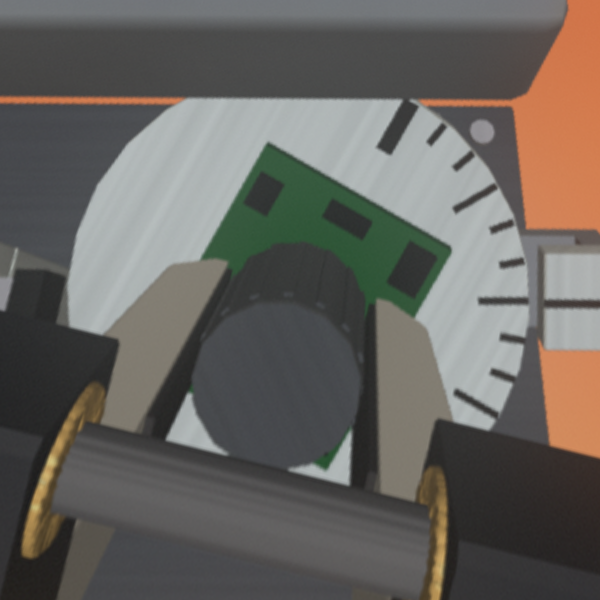

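The 60 line is level with the index line (y≈300 against 302), reading about 60.4°. I release and back out along the axis.

```bash
python3 -m crank '[{"delta_pos":[0,0,0],"rotation":[0,0,0],"grip":1},{"delta_pos":[0,0,0],"rotation":[0,0,0],"grip":1},{"delta_pos":[0,0,0],"rotation":[0,0,0],"grip":1},{"delta_pos":[0,0,0],"rotation":[0,0,0],"grip":1},{"delta_pos":[0,0,0],"rotation":[0,0,0],"grip":1},{"delta_pos":[0,0,-0.04],"rotation":[0,0,0],"grip":1},{"delta_pos":[0,0,-0.08],"rotation":[0,0,0],"grip":1},{"delta_pos":[0,0,-0.12],"rotation":[0,0,0],"grip":1}]'
python3 - <<'E'
from dial import *
p=shot('wrist','w6.png'); rect(p,'pics/r6.png',3.75)
p=viewer.snapshot('wrist')
for t in ['crank_handle','cam_axis']:
    for r in models.recognise(t,p)[:2]: print(t,r['location'],r['confidence'],w(p,*r['location']))
E
```

```text
t: 9.3
eef_pos: [0.439, 0.0218, 0.2195]
tcp_rot: [2.927, -0.771, 0.81]
ft_force: [0.2, 0.5, -0.1]
width: 0.986
crank_handle [139.8, 250.2] 0.88 [0.5634 0.1328 0.1067]
cam_axis [142.9, 249.8] 0.62 [0.5625 0.1304 0.1067]
```

View pics/r6.png

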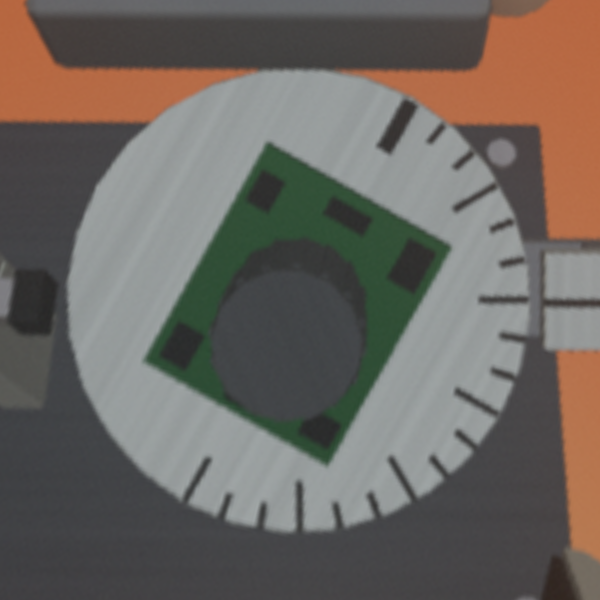

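View pics/w6.png

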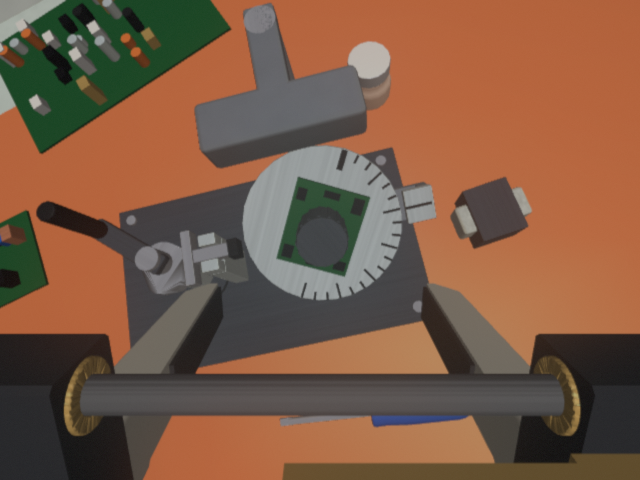

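It reads 60.2° ± 0.4 with the gripper clear. The handle's top is at (47,211) and the hub top at (147,259); I locate both.

Run:
```python
from dial import *
p=viewer.snapshot('wrist')
h=w(p,47,211,.1605); a=w(p,148,258,.111)
print(h,a,w(p,47,211),w(p,148,258)); print('nominal axis',fw([0,.1295,.111]))
d=h-a; print(np.hypot(*d[:2]),np.arctan2(d[1],d[0])); d=h-fw([0,.1295,.111]);print(np.hypot(*d[:2]),np.arctan2(d[1],d[0]), 'cam',np.arctan2(d[1],d[0])-np.arctan2(RF[1,0],RF[0,0])-.5)
phi=0
R=np.array([[1,0,0],[0,-1,0],[0,0,-1.]])
rel(np.array([.46,.13,.27]),R)
```

```text
[0.5897 0.1499 0.1605] [0.55   0.1232 0.111 ] [0.5894 0.1496 0.161 ] [0.5501 0.1233 0.1108]
nominal axis [0.5486 0.124  0.111 ]
0.04786668286343489 0.5922101874752705
0.04860149511891065 0.5620683888671089 cam 0.3358581550187397
t 9.55 delta [-0.0093 -0.1106 -0.05  ] rot [ 0.0079 -0.5292 -0.5027] tgt [0.46 0.13 0.27]
```

```bash
python3 -m crank '[{"delta_pos":[-0.009,-0.11,-0.05],"rotation":[0.008,-0.529,-0.503],"grip":1},{"delta_pos":[-0.009,-0.11,-0.05],"rotation":[0.008,-0.529,-0.503],"grip":1},{"delta_pos":[-0.009,-0.11,-0.05],"rotation":[0.008,-0.529,-0.503],"grip":1},{"delta_pos":[-0.009,-0.11,-0.05],"rotation":[0.008,-0.529,-0.503],"grip":1},{"delta_pos":[-0.009,-0.11,-0.05],"rotation":[0.008,-0.529,-0.503],"grip":1},{"delta_pos":[-0.009,-0.11,-0.05],"rotation":[0.008,-0.529,-0.503],"grip":1}]'
python3 - <<'E'
from dial import *
p=shot('wrist','w7.png')
R=np.array([[1,0,0],[0,-1,0],[0,0,-1.]])
rel(np.array([.5896,.1498,.23]),R); print(monitor.get_state()['joints'])
E
```

```text
t: 10.15
eef_pos: [0.4611, 0.129, 0.268]
tcp_rot: [3.141, 0.001, -0.01]
ft_force: [0.8, -0.7, -0.2]
width: 1.002
t 10.2 delta [ 0.1288 -0.0213  0.038 ] rot [ 0.0011  0.0023 -0.0026] tgt [0.5896 0.1498 0.23  ]
[ 0.2198 -0.3243  1.8089 -0.0006  1.6595  1.7932]
```

View pics/w7.png

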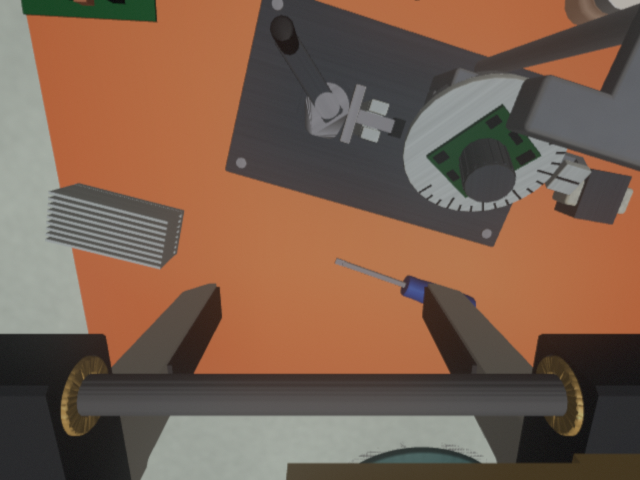

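```bash
python3 -m crank '[{"delta_pos":[0.045,-0.021,0],"rotation":[0,0,0],"grip":1},{"delta_pos":[0.09,-0.021,0],"rotation":[0,0,0],"grip":1},{"delta_pos":[0.129,-0.021,0.02],"rotation":[0,0,0],"grip":1},{"delta_pos":[0.129,-0.021,0.038],"rotation":[0,0,0],"grip":0.8},{"delta_pos":[0.129,-0.021,0.038],"rotation":[0,0,0],"grip":0.6},{"delta_pos":[0.129,-0.021,0.038],"rotation":[0,0,0],"grip":0.6}]'
python3 - <<'E'
from dial import *
p=shot('wrist','w8.png')
R=np.array([[1,0,0],[0,-1,0],[0,0,-1.]])
rel(np.array([.5896,.1498,.147]),R)
E
```

```text
t: 10.8
eef_pos: [0.588, 0.1503, 0.233]
tcp_rot: [3.141, -0.002, 0.002]
ft_force: [-0.8, 0.9, 1.0]
width: 0.792
t 10.85 delta [0.0012 0.0006 0.087 ] rot [-0.0002 -0.0025 -0.0007] tgt [0.5896 0.1498 0.147 ]
```

View pics/w8.png

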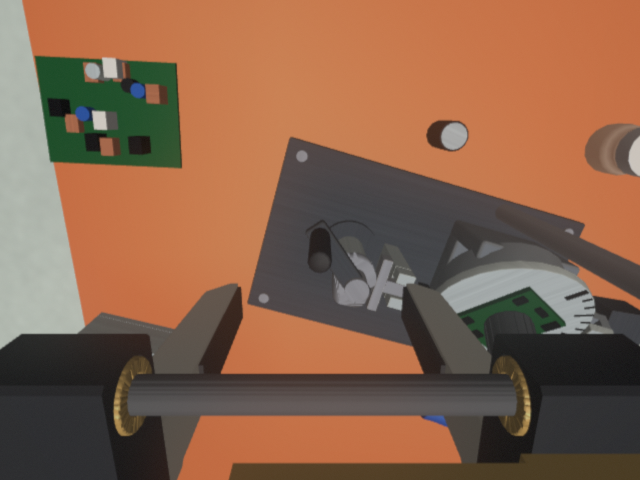

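```bash
python3 - <<'E'
from dial import *
p=viewer.snapshot('wrist'); print(w(p,320,262,.1605),w(p,320,262))
E
python3 -m crank '[{"delta_pos":[0.001,0.0006,0.03],"rotation":[0,0,0],"grip":0.6},{"delta_pos":[0.001,0.0006,0.06],"rotation":[0,0,0],"grip":0.6},{"delta_pos":[0.001,0.0006,0.087],"rotation":[0,0,0],"grip":0.5},{"delta_pos":[0.001,0.0006,0.087],"rotation":[0,0,0],"grip":0.3},{"delta_pos":[0.001,0.0006,0.087],"rotation":[0,0,0],"grip":0.1},{"delta_pos":[0.001,0.0006,0.087],"rotation":[0,0,0],"grip":0.05},{"delta_pos":[0.001,0.0006,0.087],"rotation":[0,0,0],"grip":0.05},{"delta_pos":[0.001,0.0006,0.087],"rotation":[0,0,0],"grip":0.05}]'
```

```text
[0.5897 0.1505 0.1605] [0.5901 0.1505 0.1615]
t: 11.7
eef_pos: [0.5906, 0.1501, 0.1472]
tcp_rot: [-3.14, -0.0, -0.005]
ft_force: [2.5, 2.1, 3.1]
width: 0.151
```

```bash
cat > arc.py <<'E'
import numpy as np,sys
th0=float(sys.argv[1]); step=float(sys.argv[2]); N=int(sys.argv[3]); phi=float(sys.argv[4]) # phi tool yaw
for k in range(1,N+1):
    D=k*step
    d=.048*np.array([np.cos(th0+D)-np.cos(th0),np.sin(th0+D)-np.sin(th0)])
    c,s=np.cos(phi),np.sin(phi); x=np.array([c,s]); y=np.array([s,-c])
    print(f'{{"delta_pos":[{d@x:.4f},{d@y:.4f},0],"rotation":[0,0,{-D:.2f}],"grip":0.05}},',end='')
print()
E
python3 arc.py .577 .1 8 0;  python3 arc.py 1.377 .095 8 .8
```

```text
{"delta_pos":[-0.0028,-0.0039,0],"rotation":[0,0,-0.10],"grip":0.05},{"delta_pos":[-0.0060,-0.0075,0],"rotation":[0,0,-0.20],"grip":0.05},{"delta_pos":[-0.0095,-0.0107,0],"rotation":[0,0,-0.30],"grip":0.05},{"delta_pos":[-0.0134,-0.0136,0],"rotation":[0,0,-0.40],"grip":0.05},{"delta_pos":[-0.0175,-0.0161,0],"rotation":[0,0,-0.50],"grip":0.05},{"delta_pos":[-0.0218,-0.0181,0],"rotation":[0,0,-0.60],"grip":0.05},{"delta_pos":[-0.0263,-0.0198,0],"rotation":[0,0,-0.70],"grip":0.05},{"delta_pos":[-0.0310,-0.0209,0],"rotation":[0,0,-0.80],"grip":0.05},
{"delta_pos":[-0.0027,-0.0037,0],"rotation":[0,0,-0.10],"grip":0.05},{"delta_pos":[-0.0057,-0.0071,0],"rotation":[0,0,-0.19],"grip":0.05},{"delta_pos":[-0.0090,-0.0103,0],"rotation":[0,0,-0.29],"grip":0.05},{"delta_pos":[-0.0126,-0.0131,0],"rotation":[0,0,-0.38],"grip":0.05},{"delta_pos":[-0.0164,-0.0155,0],"rotation":[0,0,-0.47],"grip":0.05},{"delta_pos":[-0.0205,-0.0176,0],"rotation":[0,0,-0.57],"grip":0.05},{"delta_pos":[-0.0247,-0.0192,0],"rotation":[0,0,-0.67],"grip":0.05},{"delta_pos":[-0.0291,-0.0205,0],"rotation":[0,0,-0.76],"grip":0.05},
```

```bash
python3 -m crank '[{"delta_pos":[-0.003,-0.004,0],"rotation":[0,0,-0.1],"grip":0.05},{"delta_pos":[-0.006,-0.0075,0],"rotation":[0,0,-0.2],"grip":0.05},{"delta_pos":[-0.0095,-0.0107,0],"rotation":[0,0,-0.3],"grip":0.05},{"delta_pos":[-0.0134,-0.0136,0],"rotation":[0,0,-0.4],"grip":0.05},{"delta_pos":[-0.0175,-0.016,0],"rotation":[0,0,-0.5],"grip":0.05},{"delta_pos":[-0.022,-0.018,0],"rotation":[0,0,-0.6],"grip":0.05},{"delta_pos":[-0.0263,-0.0198,0],"rotation":[0,0,-0.7],"grip":0.05},{"delta_pos":[-0.031,-0.021,0],"rotation":[0,0,-0.8],"grip":0.05}]'
python3 - <<'E'
from dial import *
st=monitor.get_state(); print(st['moment']); d=st['eef_pos'][:2]-[.5493,.1236]; print(np.hypot(*d),np.arctan2(d[1],d[0]))
E
```

```text
t: 12.5
eef_pos: [0.5601, 0.1717, 0.1472]
tcp_rot: [-2.891, -1.229, -0.008]
ft_force: [8.2, 8.1, 2.9]
width: 0.146
[ 1.3713 -1.275  -0.0708]
0.04932393037555599 1.350152790412672
```

```bash
python3 -m crank '[{"delta_pos":[-0.0027,-0.0037,0],"rotation":[0,0,-0.1],"grip":0.05},{"delta_pos":[-0.0057,-0.007,0],"rotation":[0,0,-0.19],"grip":0.05},{"delta_pos":[-0.009,-0.0103,0],"rotation":[0,0,-0.29],"grip":0.05},{"delta_pos":[-0.0126,-0.0131,0],"rotation":[0,0,-0.38],"grip":0.05},{"delta_pos":[-0.0164,-0.0155,0],"rotation":[0,0,-0.47],"grip":0.05},{"delta_pos":[-0.0205,-0.0176,0],"rotation":[0,0,-0.57],"grip":0.05},{"delta_pos":[-0.0247,-0.0192,0],"rotation":[0,0,-0.67],"grip":0.05},{"delta_pos":[-0.029,-0.0205,0],"rotation":[0,0,-0.76],"grip":0.05}]'
python3 - <<'E'
from dial import *
st=monitor.get_state(); print(st['moment'],st['joints']); d=st['eef_pos'][:2]-[.5493,.1236]; print(np.hypot(*d),np.arctan2(d[1],d[0]))
E
```

```text
t: 13.3
eef_pos: [0.5248, 0.1658, 0.1472]
tcp_rot: [-2.228, -2.215, -0.008]
ft_force: [6.3, 14.8, 2.8]
width: 0.145
[ 2.2901 -1.0409  0.1408] [ 0.2583 -0.117   1.8319  0.0028  1.4222  0.2638]
0.048808215513281863 2.095941673115294
```

```bash
python3 -m crank '[{"delta_pos":[0,0,0],"rotation":[0,0,0],"grip":0.05},{"delta_pos":[0,0,0],"rotation":[0,0,0],"grip":0.05},{"delta_pos":[0,0,0],"rotation":[0,0,0],"grip":0.6},{"delta_pos":[0,0,0],"rotation":[0,0,0],"grip":0.6},{"delta_pos":[0,0,0],"rotation":[0,0,0],"grip":0.6},{"delta_pos":[0,0,0],"rotation":[0,0,0],"grip":0.6},{"delta_pos":[0,0,0],"rotation":[0,0,0],"grip":0.6}]'
python3 - <<'E'
from dial import *
p=shot('wrist','w9.png');p=shot('top','t9.png')
E
```

```text
t: 14.0
eef_pos: [0.5241, 0.1641, 0.1456]
tcp_rot: [2.233, 2.209, 0.0]
ft_force: [0.8, 0.1, 0.3]
width: 0.528
```

View pics/w9.png

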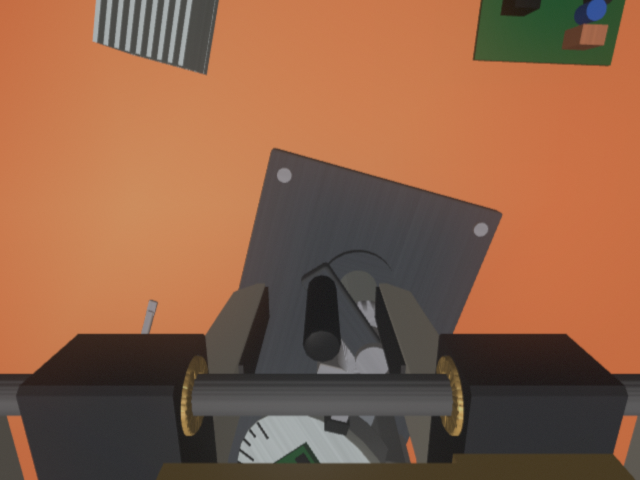

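The handle at (322,345) is free between the open fingers. I lift straight up, back off and check.

```bash
python3 -m crank '[{"delta_pos":[0,0,-0.04],"rotation":[0,0,0],"grip":0.6},{"delta_pos":[0,0,-0.08],"rotation":[0,0,0],"grip":0.6},{"delta_pos":[0,0,-0.13],"rotation":[0,0,0],"grip":0.6},{"delta_pos":[0,0,-0.18],"rotation":[0,0,0],"grip":0.6},{"delta_pos":[0,0.05,-0.2],"rotation":[0,0,0],"grip":0.6},{"delta_pos":[0,0.09,-0.2],"rotation":[0,0,0],"grip":0.6},{"delta_pos":[0,0.12,-0.2],"rotation":[0,0,0],"grip":0.6},{"delta_pos":[0,0.12,-0.2],"rotation":[0,0,0],"grip":0.6}]'
python3 - <<'E'
from dial import *
p=shot('wrist','w10.png');p=shot('scene','s10.png'); print(monitor.get_state()['joints'])
E
```

```text
t: 14.9
eef_pos: [0.6466, 0.1625, 0.3436]
tcp_rot: [-2.234, -2.208, 0.003]
ft_force: [0.2, 0.1, -0.3]
width: 0.598
[ 0.2092  0.0854  1.3124 -0.0001  1.7449  0.2203]
```

View pics/w10.png

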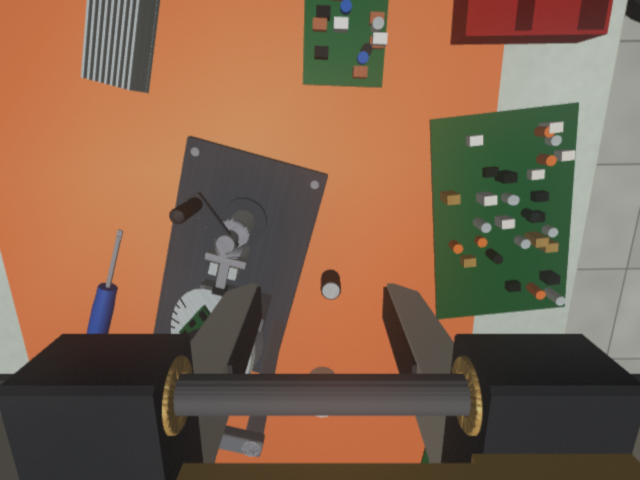

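View pics/s10.png

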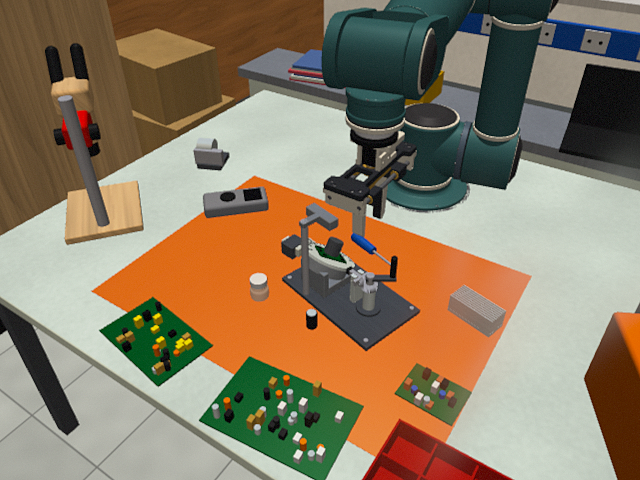

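Everything is clear, but I moved away from the dial (+x), so I shift to get the dial and cam in view.

```bash
python3 -m crank '[{"delta_pos":[-0.16,-0.19,-0.02],"rotation":[0,0,0],"grip":0.6},{"delta_pos":[-0.16,-0.19,-0.02],"rotation":[0,0,0],"grip":0.6},{"delta_pos":[-0.16,-0.19,-0.02],"rotation":[0,0,0],"grip":0.6},{"delta_pos":[-0.16,-0.19,-0.02],"rotation":[0,0,0],"grip":0.6},{"delta_pos":[-0.16,-0.19,-0.02],"rotation":[0,0,0],"grip":0.6},{"delta_pos":[-0.16,-0.19,-0.02],"rotation":[0,0,0],"grip":0.6},{"delta_pos":[-0.16,-0.19,-0.02],"rotation":[0,0,0],"grip":0.6},{"delta_pos":[-0.16,-0.19,-0.02],"rotation":[0,0,0],"grip":0.6}]'
python3 - <<'E'
from dial import *
p=shot('wrist','w11.png'); rect(p,'pics/r11.png',3.75)
E
```

```text
t: 15.8
eef_pos: [0.4523, 0.0054, 0.3656]
tcp_rot: [2.233, 2.21, 0.001]
ft_force: [0.6, -0.6, 0.4]
width: 0.601
```

View pics/w11.png

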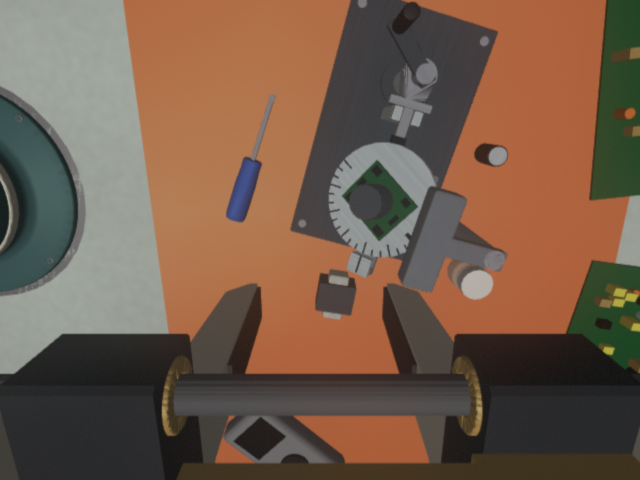

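View pics/r11.png

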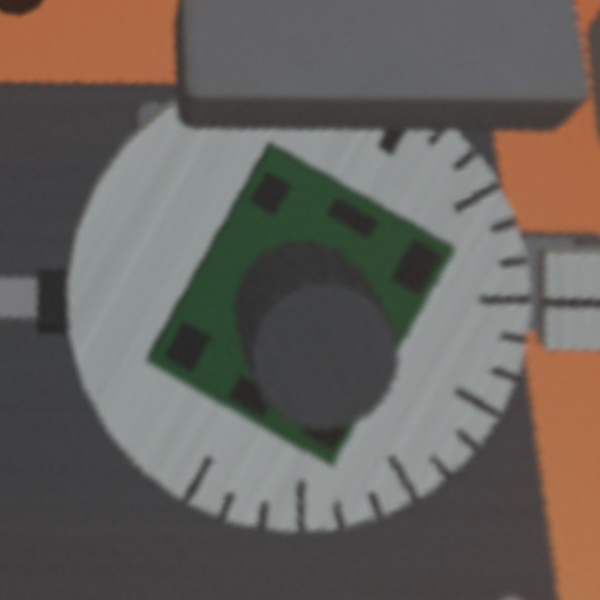

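The dial still reads about 60° (60 line at y≈299, index at 301), and the shoe now touches the rim (x≈66; it stood at about 50 before). Last check is the crank angle.

Run:
```python
from dial import *
p=viewer.snapshot('wrist')
im=cv2.resize(p['frame'][0:140,340:500,::-1],None,fx=4,fy=4,interpolation=2); cv2.imwrite('pics/c12.png',im)
yaw=np.arctan2(RF[1,0],RF[0,0])
for hp,ap in [((409,11),(427,69)),((411,10),(427,70))]:
    h=w(p,*hp,.1605);a=w(p,*ap,.111)
    for c in (a,np.array([.5493,.1236,0])):
        d=h-c; print(h,a,np.hypot(*d[:2]),'cam',np.arctan2(d[1],d[0])-yaw-.5)
```

```text
[0.5218 0.1646 0.1605] [0.5508 0.1281 0.111 ] 0.046655721496600334 cam 2.015447490379925
[0.5218 0.1646 0.1605] [0.5508 0.1281 0.111 ] 0.04938875463978887 cam 1.9356553498442426
[0.5233 0.1653 0.1605] [0.5508 0.1272 0.111 ] 0.046995827870951044 cam 1.9708714097647806
[0.5233 0.1653 0.1605] [0.5508 0.1272 0.111 ] 0.04913332166754187 cam 1.9023669011759115
```

View pics/c12.png

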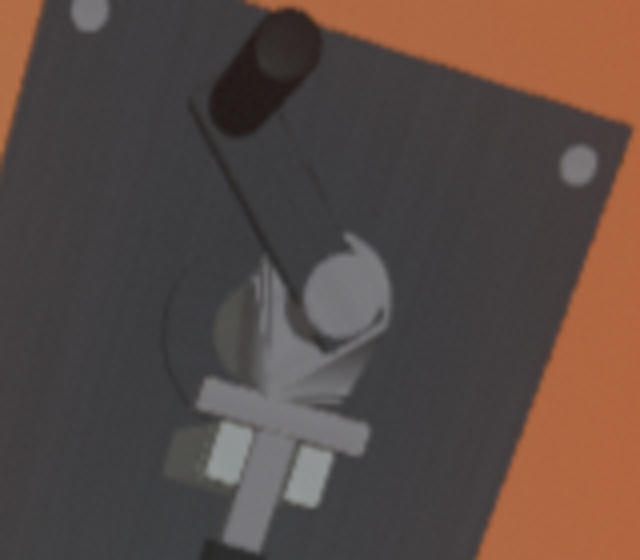

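The zoom puts the hub at (426.5,73.5) and the handle at (412,11). That gives a cam angle of about 1.9, with the nose flat against the follower plate. The arm is clear, so I hand in.

Run:
```python
from dial import *
p=viewer.snapshot('wrist'); yaw=np.arctan2(RF[1,0],RF[0,0])
h=w(p,411.6,10.7,.1605);a=w(p,426.4,73.3,.111);d=h-a;print(h,a,np.hypot(*d[:2]),np.arctan2(d[1],d[0])-yaw-.5)
st=monitor.get_state();print(st['t'],st['ft_force'])
print(job.job_done())
```

```text
[0.5238 0.1648 0.1605] [0.5504 0.1244 0.111 ] 0.048390862490754576 1.928084579215752
15.95 [0.5758 0.7943 0.63  ]
the job is handed in; nothing more can be done
None
```

I set the dial to 60° and locked it with the cam, then handed the job in at about 16 s. The system reports no verdict, so these are my own camera readings.

- **Dial:** I turned it by the knob along its tilted axis, from about 129° to 60°, in two grips. It read about 60.2° ± 0.4° before locking and about 60° after.
- **Cam:** I carried the crank handle round about 1.56 rad, released it and withdrew. The last measurement put the cam at 1.93 rad by image, inside 1.78–2.02.
    - An earlier measurement, where I had placed the hub a few pixels off, gave 1.97 to 2.02. With the hub position fitted from the wrist and overhead views it gave 1.90 to 1.94.
- **Follower:** Its shoe touches the rim, where before it stood clear. I did not measure its travel in millimetres.
- **Rest of the bench:** No bystanders were contacted, and the arm ended clear with almost no force on the wrist.

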